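# Ram the caster wheel home in its shipping tube

## Robot

A 6-joint arm with a two-finger parallel gripper is mounted at the origin on the work surface. World frame = base frame: x ahead of the robot, y to its left, z up, the work surface at z = 0. Lengths are in mm, angles in rad, forces in N, time in s.
With the tool pointing down it reaches from about 350 to 975 mm from the base axis. Payload 7.1 kg.
Tool frame: the origin (TCP) lies at the very end of the fingers, on their centre line; the grasp point (between the pads) lies 19 mm behind it; z points along the fingers, x is the direction in which the jaws open and shut, and the axes are right-handed (so a half turn about z gives the same grasp; the last joint's range is limited). The gripper opens to 88 mm and grips with 3 to 60 N. Pads are 20 mm wide; open, the fingers measure 115 mm over their backs; the gripper's body (75 mm by 178 mm) begins 61 mm behind the grasp point.
Start: joints at [1.322, 0.423, 1.63, -0, 1.089, -0.019], TCP at [142.333, 608.561, 222.675] pointing down, gripper open.
Joint ranges: [-3, 3], [-0.9, 2.11], [0.09, 2.58], [-1.31, 4.45], [0.11, 2.69], [-2.54, 2.54]. Speed limits (rad/s): [2.39, 2.39, 3.01, 3.14, 3.14, 3.14].

## Interface

Orientations are given as a rotation vector (axis times angle).
In Python, from workcell import * gives the robot as it stands.
- The arm moves only by the tool arm_command, never from a script. Its argument "increments" is a list of rows, each a list of 2 entries, a list of its own where there are three numbers: the shift along the tool's x, y, z in cm, then the turn about the tool's z in degrees. In form: [[[dx, dy, dz], turn], ...]. A call has 1 to 20 rows; each row shifts and turns the pose as measured when the row begins, along the tool's axes as they then stand; what a row does not reach is not made up. A row lasts 1/10 s, in which the tool goes at most 50 mm and 8.59 degrees, less where a joint would pass 70% of its speed; a pose out of reach is approached as far as the arm can. A call is refused whole if a number of a shift passes 5 or a number of a turn 8.59, either way. A call with a gripper value outside its range is refused whole. "gripper" is the opening, from 0 (shut) to 1 (fully open), set as the call begins (left out, the last holds). The fingers move at their own pace and stop on an object; the grip force is fixed at half the most. Time passes only in rows, so rows that do not move let the fingers close. It gives the time, the measured TCP pose, the force and the opening at its end, in the units of the state.
- get_obs(): the state, without advancing time (a new reading comes with each control period).
- get_image(name): name is "scene" or "top" or "wrist"; returns the picture (384x512x3 uint8, red, green, blue); there is no depth.
- camera_params(name): a dict with "K" (3x3 intrinsics, pixels), "rvec" (rotation vector, rad) and "tvec" (3), from world to camera coordinates, as OpenCV has them; the wrist camera has in their place "T_tool_cam" (4x4, takes a point from camera to tool coordinates, whose origin is the TCP and whose axes are the tool frame's). Camera axes: x right, y down, z forward; pixel columns grow to the right and rows downward; lengths in mm; the calibration is good to about 2 mm. A picture is of the moment at which its call begins: read the wrist's pose just before it. camera_params takes no time and is no camera call.
- close_job(): hands the job in, once; it reports no verdict.
The state is a dict: "t": time; "qpos": joint angles; "qvel": joint speeds; "joint_torque": joint torques, N m; "ee_pos": TCP position; "orientation": TCP orientation; "ft_force": force on the tool from outside, world axes, zero at the start; "moment": the same for the moment, N m; "width": finger opening in mm.
Only numpy, scipy, OpenCV 4.12 (cv2) and the standard library are available. Lean on these libraries where they do the work, as an engineer would, in place of code of your own. Each camera call takes 0.05 s, during which the arm holds its last target.

## Task

A yellow caster wheel has hung up near the mouth of the red-collared shipping tube. Take the green-knobbed ramming rod from its white holder, push the wheel down that tube with the rod until it bottoms out and press it home firmly, then stand the rod back in its holder. Only the rod may touch the wheel, not the gripper's fingers.

Things in the scene. Friction and masses are not known exactly. Their poses are not given: they have to be found in the camera images.
- rod: The ramming rod, upright in the holder: a wooden shaft 30 mm in diameter, 120 mm long, with a green round knob (40 mm in diameter, 40 mm high) on top; 160 mm in all, about 150 g. Origin at the centre of its flat foot, z up along the rod: the middle of the knob, where to grip it from above, is 140 mm above the origin. Round, so any grip direction serves.
- holder: White plastic cup on a dark steel foot, fixed to the table, that holds the rod. Origin on the table at its centre, z up. Bore 52 mm wide, its inner floor 8 mm and its rim 83 mm above the origin; outside 60 mm wide, its foot 90 mm wide.
- tube: The tube to pack: upright brown cardboard with a red collar at its mouth, fixed on a dark steel foot 90 mm wide. Origin on the table at its centre, z up. Bore 58 mm, 69 mm outside at the collar, rim 130 mm and inner floor 15 mm above the origin. Two like tubes, one empty with a blue collar, one with a white cap, are not for packing; these three and the holder stand in any of four places.
- wheel: Yellow disc, 50 mm in diameter, 25 mm thick, flat in the red-collared tube on a snug black plug 20 mm thick that slides down with it at about 6 N (go 40 mm/s or slower) and stops hard on the inner floor; firm is about 10 N against that stop. Origin at the centre of its underside. Its top starts 10 to 18 mm below the rim; fully home it is 70 mm below, 60 mm above the tube's origin.
Not all that is in view belongs to the job. Several things have the shape of the rod; the one meant has the colours described above.

How it is judged:
By the outcome, as a careful person would: the job done as asked, in the order asked, and still so for the second after the job is handed in, with the robot touching nothing.
It also fails if it takes over 64 s, if anything falls off the work surface, if the arm or the gripper's body presses on something with over 40 N, if the wrist force passes 120 N, or if a joint passes its speed limit or range.

## Working session

There is one attempt and no reset: what is moved stays moved. The work goes in short steps, Python scripts to look and compute and a tool call to move; the robot and the scene stay as the last step left them, time stands still between calls to the robot, and variables do not carry over. Pictures are saved under pics/ and viewed, and the job is handed in when it is done.

Besides the shell and the picture viewer there is one more tool, called by a JSON object that holds its "name" and its "arguments". arm_command: Moves the arm, as the interface text tells. Its arguments: {"type":"object","properties":{"increments":{"type":"array","items":{"type":"array"}},"gripper":{"type":"number"}},"required":["increments"]}

```bash
mkdir -p pics
cat > h.py <<'E'
from workcell import *
import numpy as np, cv2
def save(n,f):
    im=get_image(n); cv2.imwrite('pics/'+f,im[:,:,::-1]); return im
def proj(n,P):
    c=camera_params(n); p,_=cv2.projectPoints(np.array(P,float).reshape(-1,3),np.array(c['rvec'],float),np.array(c['tvec'],float),np.array(c['K'],float),None); return p[:,0]
def back(n,uv,z):
    c=camera_params(n); R=cv2.Rodrigues(np.array(c['rvec'],float))[0]; t=np.array(c['tvec'],float).ravel()
    d=R.T@np.linalg.inv(np.array(c['K'],float))@np.array([uv[0],uv[1],1.]); o=-R.T@t
    return o+d*(z-o[2])/d[2]
def backw(uv,z,pos,rv):
    c=camera_params('wrist'); T=np.array(c['T_tool_cam'],float); R=cv2.Rodrigues(np.array(rv,float))[0]
    d=R@T[:3,:3]@np.linalg.inv(np.array(c['K'],float))@np.array([uv[0],uv[1],1.]); o=R@T[:3,3]+np.array(pos,float)
    return o+d*(z-o[2])/d[2]
E
python3 - <<'E'
from h import *
print(get_obs())
for n in ['scene','top','wrist']:
    save(n,n+'1.png'); print(n,camera_params(n))
print(cv2.Rodrigues(np.array(get_obs()['orientation'],float))[0].round(3))
E
```

```text
{'t': 0.0, 'qpos': array([ 1.32200331e+00,  4.23867009e-01,  1.63066681e+00,  9.12127186e-06,
        1.08861216e+00, -1.90027177e-02]), 'qvel': array([-0.00097122, -0.00175869, -0.00159935,  0.00012334,  0.00065648,
        0.00120331]), 'joint_torque': array([-1.53462039e-03, -5.44621825e+01, -2.73671132e+01,  6.44052937e-02,
        2.28779681e-02, -9.56968529e-05]), 'ee_pos': array([142.19664044, 608.04260116, 221.89447525]), 'orientation': array([ 2.46073745e+00,  1.95153654e+00, -1.94731572e-03]), 'ft_force': array([0.29787336, 0.02852416, 0.12920731]), 'moment': array([-0.01815767,  0.01607453, -0.01984126]), 'width': 87.63842845213136}
scene {'K': array([[399.01325166,   0.        , 252.0535144 ],
       [  0.        , 399.01325166, 190.45554107],
       [  0.        ,   0.        ,   1.        ]]), 'rvec': array([ 0.75614222,  2.7071972 , -0.92001418]), 'tvec': array([ 461.53174568, -184.18893311, 1263.05078256])}
top {'K': array([[379.91974477,   0.        , 256.18397661],
       [  0.        , 379.91974477, 194.27385663],
       [  0.        ,   0.        ,   1.        ]]), 'rvec': array([ 2.15025644, -2.10085481,  0.21136766]), 'tvec': array([-13.0374802 , 582.69567147, 811.89215007])}
wrist {'K': array([[267.78307297,   0.        , 252.59108926],
       [  0.        , 267.78307297, 192.41953505],
       [  0.        ,   0.        ,   1.        ]]), 'T_tool_cam': array([[ 9.99999341e-01, -7.56761719e-04, -8.63584808e-04,
         5.87549403e-01],
       [ 9.79852607e-04,  9.54503051e-01,  2.98199538e-01,
        -8.10644710e+01],
       [ 5.98628340e-04, -2.98200188e-01,  9.54503164e-01,
        -1.62509799e+02],
       [ 0.00000000e+00,  0.00000000e+00,  0.00000000e+00,
         1.00000000e+00]])}
[[ 0.228  0.974 -0.   ]
 [ 0.974 -0.228 -0.001]
 [-0.001 -0.    -1.   ]]
```

View pics/scene1.png

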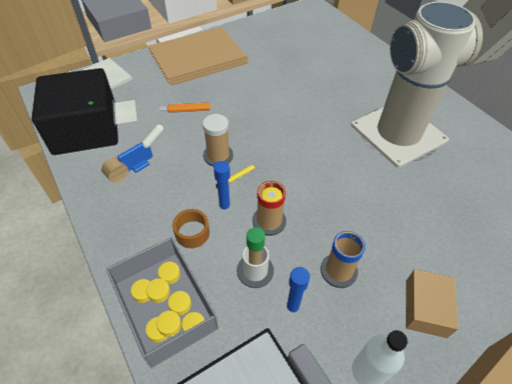

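View pics/top1.png

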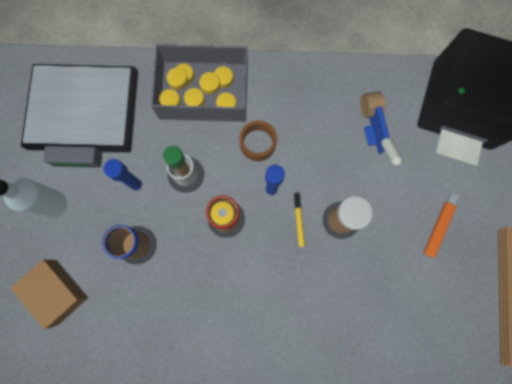

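View pics/wrist1.png

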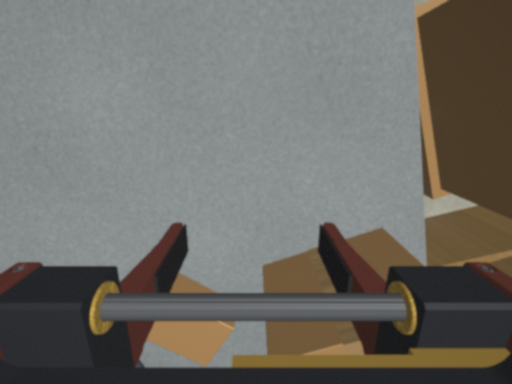

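The scene view shows the green-knobbed rod in its white holder at about (256,250). The red-collared tube with the yellow wheel is at (271,200), the blue-collared tube at (345,255), and blue look-alike rods stand at (222,185) and (298,288). In the top view the knob is at (174,157) and the red tube at (222,213). I'll enlarge those parts.

Run:
```python
import cv2
a=cv2.imread('pics/top1.png'); cv2.imwrite('pics/topc.png',cv2.resize(a[130:250,90:250],None,fx=5,fy=5,interpolation=cv2.INTER_CUBIC))
a=cv2.imread('pics/scene1.png'); cv2.imwrite('pics/scenec.png',cv2.resize(a[170:320,210:370],None,fx=4,fy=4,interpolation=cv2.INTER_CUBIC))
```

```text
(no output)
```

View pics/topc.png

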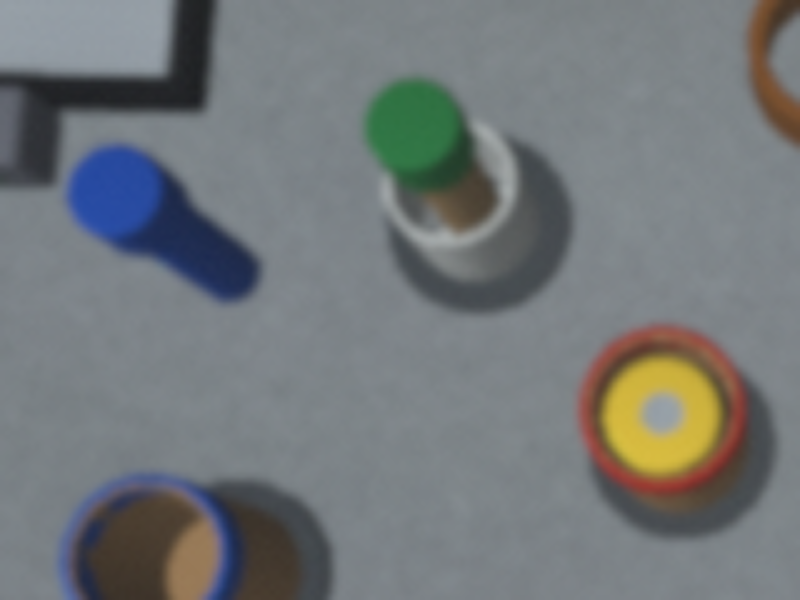

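View pics/scenec.png

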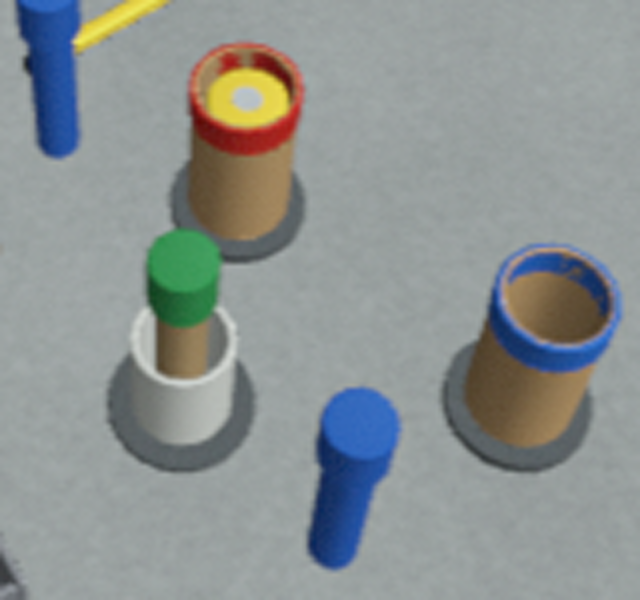

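Run:
```python
from h import *
T=lambda x,y:(90+(x+.5)/5-.5,130+(y+.5)/5-.5)
S=lambda x,y:(210+(x+.5)/4-.5,170+(y+.5)/4-.5)
for nm,z,t,s in [('knob',168,(413,128),(184,260)),('holder',83,(450,184),(184,340)),('tube',130,(664,410),(246,97)),('foot h',0,(480,222),(181,405)),('foot t',0,(682,445),(238,202)),
 ('blue1',160,(115,192),(361,425)),('bluetube',130,(151,562),(556,306))]:
    print(nm,back('top',T(*t),z).round(1),back('scene',S(*s),z).round(1))
```

```text
knob [637.3 172.3 168. ] [640.4 174.3 168. ]
holder [636.8 173.3  83. ] [639.4 175.5  83. ]
tube [530.4  69.9 130. ] [537.1  78.2 130. ]
foot h [639.9 174.3   0. ] [639.3 174.4   0. ]
foot t [532.3  71.3   0. ] [530.  69.   0.]
blue1 [609.8 292.5 160. ] [612.8 295.4 160. ]
bluetube [463.4 275.1 130. ] [471.  282.9 130. ]
```

{"name": "arm_command", "arguments": {"increments": [[[0, 0, -3], 0], [[0, 0, -3], 0], [[0, 0, -3], 0], [[-1.5, 2.8, 0], 0], [[-1.5, 2.8, 0], 0], [[-1.5, 2.8, 0], 0], [[-1.5, 2.8, 0], 0], [[-1.5, 2.8, 0], 0], [[-1.5, 2.8, 0], 0], [[-1.5, 2.8, 0], 0], [[-1.5, 2.8, 0], 0], [[-1.5, 2.8, 0], 0], [[-1.5, 2.8, 0], 0], [[-1.5, 2.8, 0], 0], [[-1.5, 2.8, 0], 0], [[-1.5, 2.8, 0], 0], [[-1.5, 2.8, 0], 0]], "gripper": 1}}

```text
t: 1.85
ee_pos: [484.6, 303.6, 312.3]
orientation: [2.452, 1.959, -0.012]
ft_force: [0.6, 0.9, -0.2]
width: 88.0
```

{"name": "arm_command", "arguments": {"increments": [[[-1.5, 2.9, 0], 0], [[-1.5, 2.9, 0], 0], [[-1.5, 2.9, 0], 0], [[-1.5, 2.9, 0], 0], [[-1.5, 2.9, 0], 0], [[-1.5, 2.9, 0], 0], [[0, 0, 0], 0], [[0, 0, 0], 0]]}}

```text
t: 2.65
ee_pos: [641.0, 167.5, 309.4]
orientation: [2.458, 1.954, -0.019]
ft_force: [0.1, -0.6, -0.0]
width: 87.9
```

Run:
```python
from h import *
o=get_obs(); print(o['t'],o['ee_pos'],o['orientation'],o['qpos'].round(3),cv2.Rodrigues(np.array(o['orientation'],float))[0].round(3))
im=save('wrist','wrist2.png')
cv2.imwrite('pics/w2c.png',cv2.resize(im[60:300,110:370,::-1],None,fx=2.5,fy=2.5,interpolation=cv2.INTER_CUBIC))
```

```text
2.65 [641.03922317 167.53043347 309.394522  ] [ 2.45750794  1.95357209 -0.01925048] [ 0.241  0.406  1.45  -0.007  1.296 -1.1  ] [[ 0.225  0.974 -0.008]
 [ 0.974 -0.226 -0.009]
 [-0.011 -0.006 -1.   ]]
```

View pics/wrist2.png

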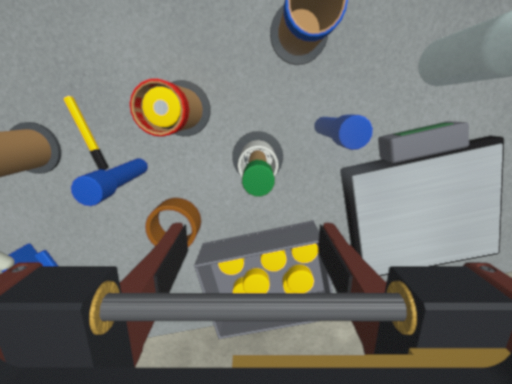

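View pics/w2c.png

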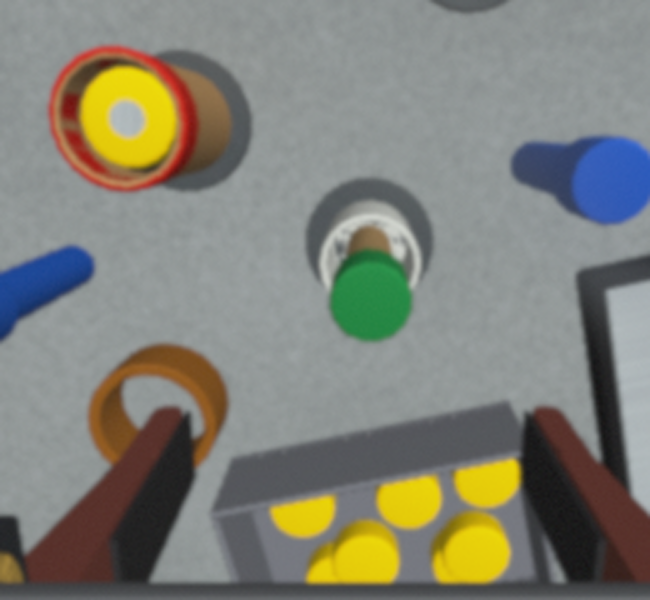

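The wrist view shows the green knob top at about (258,180), centred in the holder rim, and the red collar rim at (158.5,107).

Run:
```python
from h import *
o=get_obs(); p,r=o['ee_pos'],o['orientation']
W=lambda x,y:(110+(x+.5)/2.5-.5,60+(y+.5)/2.5-.5)
R=cv2.Rodrigues(np.array(r,float))[0]
for n,c,z in [('knob',(371,299),168),('tube',(122.5,118),130),('holder rim',(370,253),83),('blue',(613,180),160)]:
    P=backw(W(*c),z,p,r); print(n,P.round(1))
print('T',R.T@(np.array([638,173,148])-p))
```

```text
knob [639.1 173.4 168. ]
tube [532.5  73.2 130. ]
holder rim [633.  174.8  83. ]
blue [611.3 292.4 160. ]
T [  6.38892819  -3.09824588 161.33704552]
```

{"name": "arm_command", "arguments": {"increments": [[[0.4, -0.15, 1.5], 0], [[0.3, -0.1, 1.5], 0], [[0, 0, 1.5], 0], [[0, 0, 1.5], 0], [[0, 0, 1.5], 0], [[0, 0, 1.5], 0], [[0, 0, 1.5], 0], [[0, 0, 1.5], 0], [[0, 0, 0], 0]]}}

```text
t: 3.6
ee_pos: [628.5, 182.6, 175.0]
orientation: [-2.446, -1.967, 0.032]
ft_force: [-0.4, 0.4, 0.2]
width: 87.7
```

Run:
```python
from h import *
o=get_obs(); p,r=o['ee_pos'],o['orientation']; print(p.round(1),r.round(4))
R=cv2.Rodrigues(np.array(r,float))[0]; print(R.round(3))
print('T',R.T@(np.array([638.5,173.3,129])-p))
im=save('wrist','wrist3.png')
```

```text
[628.5 182.6 175. ] [-2.4458 -1.9675  0.0318]
[[ 0.214  0.977 -0.017]
 [ 0.977 -0.214 -0.011]
 [-0.014 -0.015 -1.   ]]
T [-6.33644574 12.42389362 45.89289766]
```

View pics/wrist3.png

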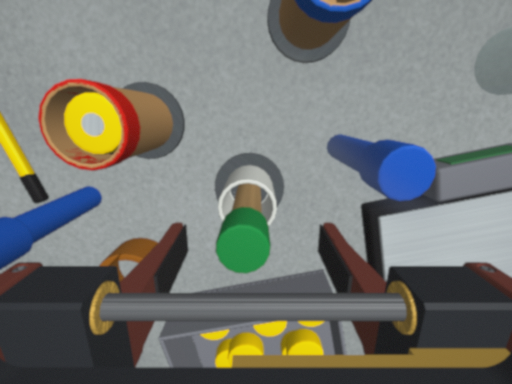

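{"name": "arm_command", "arguments": {"increments": [[[-0.3, 0.6, 0], 0], [[-0.3, 0.6, 0], 0], [[0, 0, 0], 0], [[0, 0, 0], 0]]}}

```text
t: 4.05
ee_pos: [642.1, 174.3, 178.4]
orientation: [-2.447, -1.969, 0.024]
ft_force: [0.5, -0.5, -0.5]
width: 87.8
```

{"name": "arm_command", "arguments": {"increments": [[[0, 0, 0], 0], [[0, 0, 0], 0], [[0, 0, 0], 0], [[0, 0, 0], 0]]}}

```text
t: 4.45
ee_pos: [642.6, 174.2, 179.6]
orientation: [2.448, 1.968, -0.021]
ft_force: [0.6, 0.0, 0.6]
width: 87.8
```

```bash
cat > go.py <<'E'
from h import *
import sys
o=get_obs(); p,r=o['ee_pos'],o['orientation']
R=cv2.Rodrigues(np.array(r,float))[0]; print(o['t'],'p',p.round(1),'zaxis',R[:,2].round(4),'xax',R[:,0].round(3),'F',o['ft_force'].round(1),'w',round(o['width'],1))
if len(sys.argv)>3: print('tool delta mm',(R.T@(np.array([float(a) for a in sys.argv[1:4]])-p)).round(1))
E
python3 go.py 638.5 173.3 129
```

```text
4.45 p [642.6 174.2 179.6] zaxis [-0.01   -0.0088 -0.9999] xax [ 0.214  0.977 -0.011] F [0.6 0.  0.6] w 87.8
tool delta mm [-1.2 -3.5 50.7]
```

{"name": "arm_command", "arguments": {"increments": [[[0, 0, 0.6], 0], [[0, 0, 0.6], 0], [[0, 0, 0.6], 0], [[0, 0, 0.6], 0], [[0, 0, 0], 0]]}}

```text
t: 4.95
ee_pos: [641.7, 174.0, 152.7]
orientation: [-2.448, -1.969, 0.023]
ft_force: [0.3, -0.5, -0.9]
width: 87.7
```

```bash
python3 go.py 638.5 173.3 129; python3 -c "
from h import *
save('wrist','wrist4.png')"
```

```text
4.95 p [641.7 174.  152.7] zaxis [-0.0113 -0.0091 -0.9999] xax [ 0.214  0.977 -0.011] F [ 0.3 -0.5 -0.9] w 87.7
tool delta mm [-1.1 -2.7 23.8]
```

View pics/wrist4.png

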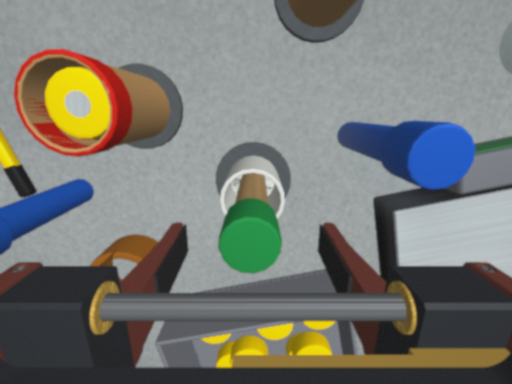

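The knob top is now at about (250,240), midway between the fingers. I'll go on down.

{"name": "arm_command", "arguments": {"increments": [[[0, -0.15, 0.6], 0], [[-0.1, -0.1, 0.6], 0], [[0, 0, 0.6], 0], [[0, 0, 0.4], 0], [[0, 0, 0], 0]]}}

```text
t: 5.5
ee_pos: [638.8, 173.4, 129.3]
orientation: [2.448, 1.969, -0.022]
ft_force: [0.3, 0.2, -0.0]
width: 88.0
```

```bash
python3 go.py 638.5 173.3 129
```

```text
5.5 p [638.8 173.4 129.3] zaxis [-0.0107 -0.0089 -0.9999] xax [ 0.214  0.977 -0.011] F [ 0.3  0.2 -0. ] w 88.0
tool delta mm [-0.1 -0.3  0.3]
```

{"name": "arm_command", "arguments": {"increments": [[[0, 0, 0], 0], [[0, 0, 0], 0], [[0, 0, 0], 0], [[0, 0, 0], 0], [[0, 0, 0], 0], [[0, 0, 0], 0]], "gripper": 0}}

```text
t: 6.1
ee_pos: [639.5, 173.5, 130.1]
orientation: [2.447, 1.969, -0.02]
ft_force: [-0.3, -0.2, 0.7]
width: 43.2
```

```bash
python3 go.py 638.5 173.3 129;python3 -c "
from h import *
save('wrist','wrist5.png')"
```

```text
6.1 p [639.5 173.5 130.1] zaxis [-0.0092 -0.0086 -0.9999] xax [ 0.214  0.977 -0.01 ] F [-0.3 -0.2  0.7] w 43.2
tool delta mm [-0.4 -0.9  1.1]
```

View pics/wrist5.png

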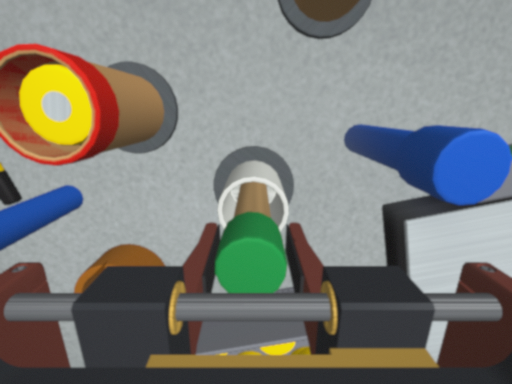

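Almost shut. A little more closing.

{"name": "arm_command", "arguments": {"increments": [[[0, -0.05, 0], 0], [[0, 0, 0], 0], [[0, 0, 0], 0], [[0, 0, 0], 0]]}}

```text
t: 6.55
ee_pos: [639.1, 173.7, 130.2]
orientation: [2.447, 1.968, -0.019]
ft_force: [-0.0, -0.1, 0.4]
width: 39.6
```

```bash
python3 go.py 638.5 173.3 129
```

```text
6.55 p [639.1 173.7 130.2] zaxis [-0.0089 -0.0085 -0.9999] xax [ 0.214  0.977 -0.01 ] F [-0.  -0.1  0.4] w 39.6
tool delta mm [-0.5 -0.5  1.2]
```

{"name": "arm_command", "arguments": {"increments": [[[0, 0, -0.5], 0], [[0, 0, -0.8], 0], [[0, 0, -0.8], 0], [[0, 0, -0.8], 0], [[0, 0, 0], 0]]}}

```text
t: 7.05
ee_pos: [639.2, 173.9, 161.7]
orientation: [2.447, 1.969, -0.02]
ft_force: [0.6, -0.3, -1.1]
width: 39.5
```

```bash
python3 go.py 639 173.5 280;python3 -c "
from h import *
save('wrist','wrist6.png')"
```

```text
7.05 p [639.2 173.9 161.7] zaxis [-0.0095 -0.0086 -0.9999] xax [ 0.214  0.977 -0.01 ] F [ 0.6 -0.3 -1.1] w 39.5
tool delta mm [  -1.6   -1.  -118.2]
```

View pics/wrist6.png

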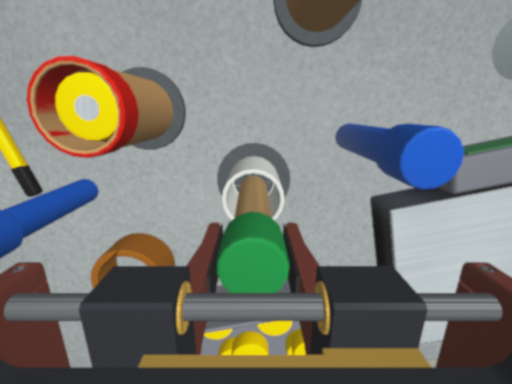

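The rod is rising in the grip and stays in the bore. I'll continue to above the rims.

{"name": "arm_command", "arguments": {"increments": [[[0, 0, -1], 0], [[0, 0, -1], 0], [[0, 0, -1], 0], [[0, 0, -1], 0], [[0, 0, -1], 0], [[0, 0, -1], 0], [[0, 0, -1.2], 0], [[0, 0, -1.2], 0], [[0, 0, -1.2], 0], [[0, 0, -1.2], 0], [[0, 0, -1.2], 0], [[0, 0, 0], 0]]}}

```text
t: 8.3
ee_pos: [640.4, 175.0, 293.3]
orientation: [2.447, 1.968, -0.018]
ft_force: [0.2, 0.8, -1.9]
width: 39.8
```

```bash
python3 go.py 531.5 71 285
```

```text
8.3 p [640.4 175.  293.3] zaxis [-0.0084 -0.0084 -0.9999] xax [ 0.214  0.977 -0.01 ] F [ 0.2  0.8 -1.9] w 39.8
tool delta mm [-124.8  -84.    10.1]
```

{"name": "arm_command", "arguments": {"increments": [[[-1.3, -0.85, 0], 0], [[-1.6, -1.1, 0], 0], [[-1.6, -1.1, 0], 0], [[-1.6, -1.1, 0], 0], [[-1.6, -1.1, 0], 0], [[-1.6, -1.1, 0], 0], [[-1.6, -1.1, 0], 0], [[-0.8, -0.5, 0], 0], [[0, 0, 0], 0], [[0, 0, 0], 0], [[0, 0, 0], 0]]}}

```text
t: 9.4
ee_pos: [524.4, 69.4, 289.4]
orientation: [-2.445, -1.966, 0.035]
ft_force: [0.2, 1.2, -2.0]
width: 39.4
```

```bash
python3 go.py 532.5 72 285;python3 -c "
from h import *
save('wrist','wrist7.png');save('scene','scene7.png');save('top','top7.png')"
python3 - <<'E'
import cv2
a=cv2.imread('pics/scene7.png'); cv2.imwrite('pics/scene7c.png',cv2.resize(a[100:260,190:350],None,fx=3.7,fy=3.7,interpolation=cv2.INTER_CUBIC))
E
```

```text
9.4 p [524.4  69.4 289.4] zaxis [-0.0198 -0.0112 -0.9997] xax [ 0.215  0.977 -0.015] F [ 0.2  1.2 -2. ] w 39.4
tool delta mm [4.4 7.4 4.2]
```

View pics/wrist7.png

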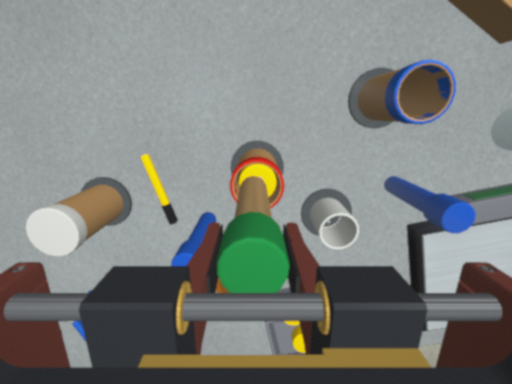

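View pics/scene7c.png

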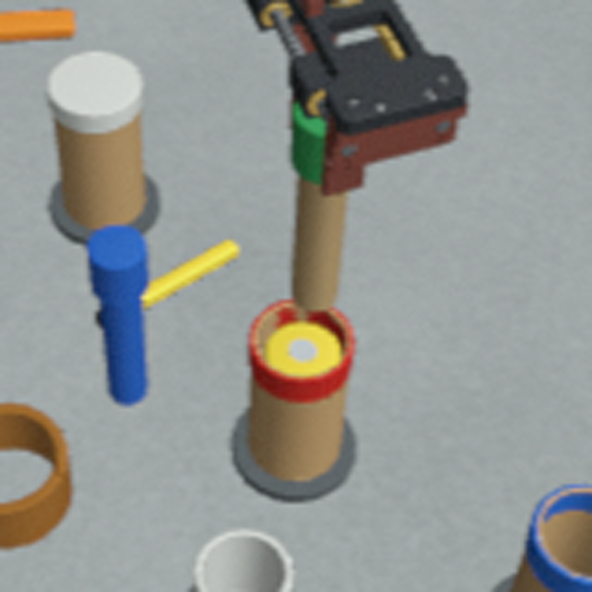

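View pics/top7.png

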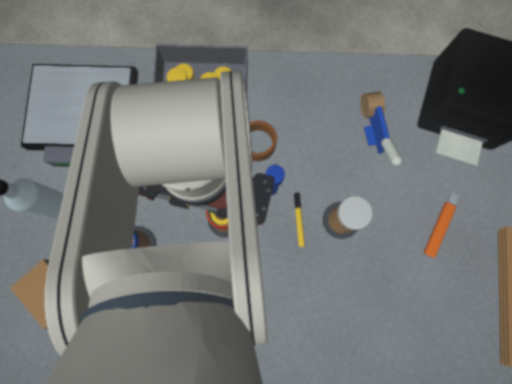

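Run:
```python
from h import *
o=get_obs(); p,r=o['ee_pos'],o['orientation']
print(backw((257,182),130,p,r).round(1), back('scene',(190+301/3.7,100+337/3.7),130).round(1))
# project predicted rim and foot in wrist and scene
R=cv2.Rodrigues(r)[0]; f=p+R@[0,0,122]; print('foot',f.round(1),(proj('scene',f)[0]-[190,100])*3.7)
```

```text
[528.3  72.1 130. ] [532.1  71.5 130. ]
foot [522.1  68.2 167.4] [314.33299919 290.42706613]
```

{"name": "arm_command", "arguments": {"increments": [[[0.25, 0.4, 0.3], 0], [[0.25, 0.4, 0.3], 0], [[0, 0, 0], 0], [[0, 0, 0], 0]]}}

```text
t: 9.95
ee_pos: [534.8, 73.8, 282.0]
orientation: [-2.444, -1.968, 0.036]
ft_force: [-1.0, -0.5, -1.8]
width: 39.6
```

```bash
python3 go.py 532.5 72 285;python3 - <<'E'
from h import *
o=get_obs(); p,r=o['ee_pos'],o['orientation']
R=cv2.Rodrigues(r)[0]
for d in (-38,2,122): f=p+R@[0,0,d]; print(d,f.round(1),(proj('scene',f)[0]-[220,110])*6)
im=save('scene','scene8.png')
cv2.imwrite('pics/scene8c.png',cv2.resize(im[110:210,220:340,::-1],None,fx=6,fy=6,interpolation=cv2.INTER_CUBIC))
E
```

```text
9.95 p [534.8  73.8 282. ] zaxis [-0.0202 -0.0112 -0.9997] xax [ 0.213  0.977 -0.015] F [-1.  -0.5 -1.8] w 39.6
tool delta mm [-2.3 -2.  -2.9]
-38 [535.6  74.2 320. ] [331.06683884 148.06597832]
2 [534.8  73.8 280. ] [325.87752755 229.79367443]
122 [532.4  72.4 160.1] [312.47121988 440.932798  ]
```

View pics/scene8c.png

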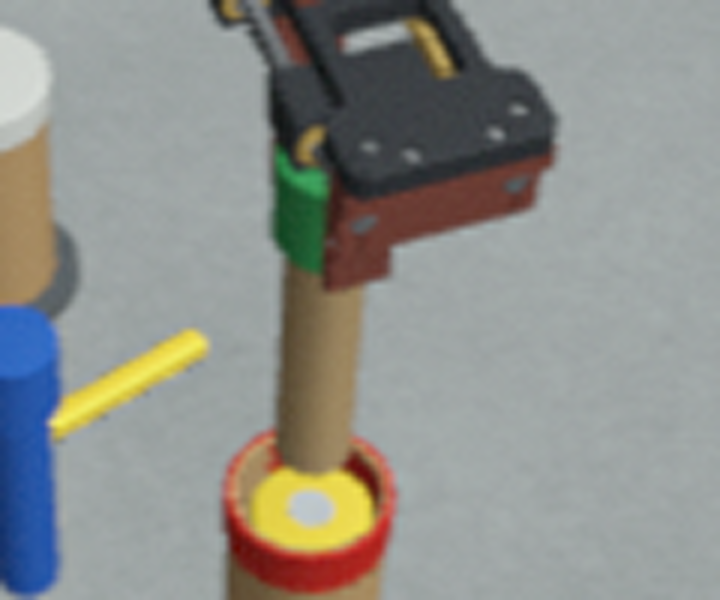

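{"name": "arm_command", "arguments": {"increments": [[[0, 0, 0.4], 0], [[0, 0, 0.4], 0], [[0, 0, 0.4], 0], [[0, 0, 0.4], 0], [[0, 0, 0.4], 0], [[0, 0, 0.4], 0], [[0, 0, 0], 0]]}}

```text
t: 10.7
ee_pos: [533.7, 73.3, 255.7]
orientation: [-2.444, -1.967, 0.037]
ft_force: [-0.1, -0.5, -1.1]
width: 39.5
```

```bash
cat > foot.py <<'E'
from h import *
o=get_obs(); p,r=o['ee_pos'],o['orientation']
R=cv2.Rodrigues(r)[0]; f=p+R@[0,0,122.2]; print('foot',f.round(1),'to centre, tool',(R.T@(np.array([531.7,71.5,f[2]])-f)).round(1))
E
python3 go.py; python3 foot.py; python3 -c "
from h import *
im=save('scene','scene9.png')
cv2.imwrite('pics/scene9c.png',cv2.resize(im[110:210,220:340,::-1],None,fx=6,fy=6,interpolation=cv2.INTER_CUBIC))"
```

```text
10.7 p [533.7  73.3 255.7] zaxis [-0.0209 -0.0113 -0.9997] xax [ 0.213  0.977 -0.015] F [-0.1 -0.5 -1.1] w 39.5
foot [531.2  71.9 133.5] to centre, tool [-0.3  0.6 -0. ]
```

View pics/scene9c.png

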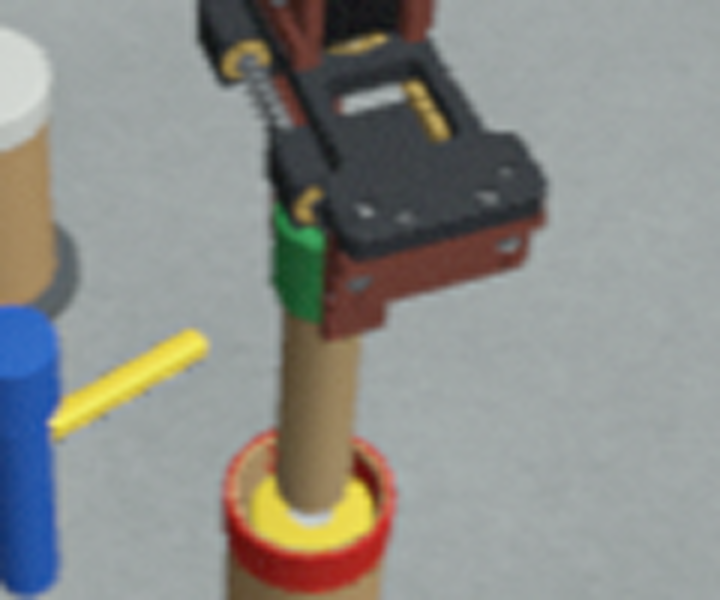

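{"name": "arm_command", "arguments": {"increments": [[[0, 0, 0.3], 0], [[0, 0, 0.3], 0], [[0, 0, 0.3], 0], [[0, 0, 0.3], 0], [[0, 0, 0.3], 0], [[0, 0, 0.3], 0], [[0, 0, 0.3], 0], [[0, 0, 0.3], 0]]}}

```text
t: 11.55
ee_pos: [534.5, 73.1, 232.1]
orientation: [-2.445, -1.969, 0.032]
ft_force: [-2.3, -0.8, 4.1]
width: 39.7
```

```bash
python3 go.py; python3 foot.py
```

```text
11.55 p [534.5  73.1 232.1] zaxis [-0.0175 -0.0109 -0.9998] xax [ 0.213  0.977 -0.014] F [-2.3 -0.8  4.1] w 39.7
foot [532.4  71.8 109.9] to centre, tool [-0.5 -0.6  0. ]
```

{"name": "arm_command", "arguments": {"increments": [[[0, 0, 0.35], 0], [[0, 0, 0.35], 0], [[0, 0, 0.35], 0], [[0, 0, 0.35], 0], [[0, 0, 0.35], 0], [[0, 0, 0.35], 0], [[0, 0, 0.35], 0]]}}

```text
t: 12.25
ee_pos: [534.3, 73.1, 206.1]
orientation: [-2.445, -1.969, 0.031]
ft_force: [-1.3, 0.7, 4.0]
width: 39.6
```

```bash
python3 go.py; python3 foot.py
```

```text
12.25 p [534.3  73.1 206.1] zaxis [-0.0166 -0.0104 -0.9998] xax [ 0.213  0.977 -0.014] F [-1.3  0.7  4. ] w 39.6
foot [532.3  71.8  83.9] to centre, tool [-0.4 -0.5  0. ]
```

24 mm to go, sliding steadily at about 6 N net.

{"name": "arm_command", "arguments": {"increments": [[[0, 0, 0.35], 0], [[0, 0, 0.35], 0], [[0, 0, 0.35], 0], [[0, 0, 0.35], 0], [[0, 0, 0.35], 0]]}}

```text
t: 12.75
ee_pos: [534.2, 73.0, 187.0]
orientation: [-2.445, -1.969, 0.03]
ft_force: [-0.9, 0.4, 4.2]
width: 39.7
```

```bash
python3 go.py; python3 foot.py
```

```text
12.75 p [534.2  73.  187. ] zaxis [-0.0162 -0.0101 -0.9998] xax [ 0.213  0.977 -0.013] F [-0.9  0.4  4.2] w 39.7
foot [532.2  71.8  64.8] to centre, tool [-0.4 -0.5  0. ]
```

{"name": "arm_command", "arguments": {"increments": [[[0, 0, 0.2], 0], [[0, 0, 0.2], 0], [[0, 0, 0.2], 0]]}}

```text
t: 13.05
ee_pos: [535.3, 73.1, 181.7]
orientation: [-2.446, -1.969, 0.027]
ft_force: [-3.0, -0.6, 28.3]
width: 39.6
```

```bash
python3 go.py; python3 foot.py
```

```text
13.05 p [535.3  73.1 181.7] zaxis [-0.0139 -0.0099 -0.9999] xax [ 0.213  0.977 -0.013] F [-3.  -0.6 28.3] w 39.6
foot [533.6  71.9  59.6] to centre, tool [-0.8 -1.7  0. ]
```

It stopped hard at foot z 59.6 (expected 60) with 28 N. I'll press gently a moment longer to confirm.

{"name": "arm_command", "arguments": {"increments": [[[0, 0, 0.15], 0], [[0, 0, 0.15], 0], [[0, 0, 0.15], 0]]}}

```text
t: 13.35
ee_pos: [536.8, 72.9, 181.7]
orientation: [2.446, 1.969, -0.023]
ft_force: [-4.6, -1.0, 17.5]
width: 39.8
```

```bash
python3 go.py; python3 foot.py
```

```text
13.35 p [536.8  72.9 181.7] zaxis [-0.0104 -0.0101 -0.9999] xax [ 0.213  0.977 -0.012] F [-4.6 -1.  17.5] w 39.8
foot [535.6  71.7  59.5] to centre, tool [-1.  -3.7  0. ]
```

Home and pressed firmly. Now I'll withdraw slowly.

{"name": "arm_command", "arguments": {"increments": [[[0, -0.2, -0.4], 0], [[0, -0.1, -0.8], 0], [[0, 0, -0.8], 0], [[0, 0, -0.8], 0], [[0, 0, -0.8], 0], [[0, 0, 0], 0]]}}

```text
t: 13.95
ee_pos: [533.6, 73.7, 219.4]
orientation: [2.446, 1.97, -0.025]
ft_force: [0.1, -0.2, -1.1]
width: 39.5
```

```bash
python3 go.py; python3 foot.py
```

```text
13.95 p [533.6  73.7 219.4] zaxis [-0.0114 -0.0109 -0.9999] xax [ 0.213  0.977 -0.013] F [ 0.1 -0.2 -1.1] w 39.5
foot [532.2  72.3  97.2] to centre, tool [-0.9 -0.3  0. ]
```

{"name": "arm_command", "arguments": {"increments": [[[0, 0, -0.9], 0], [[0, 0, -0.9], 0], [[0, 0, -0.9], 0], [[0, 0, -0.9], 0], [[0, 0, -0.9], 0], [[0, 0, -0.9], 0], [[0, 0, -0.9], 0], [[0, 0, -0.9], 0], [[0, 0, 0], 0]]}}

```text
t: 14.85
ee_pos: [534.7, 74.5, 298.5]
orientation: [2.445, 1.969, -0.023]
ft_force: [-0.3, -0.1, -0.9]
width: 39.7
```

```bash
python3 go.py 639 173.8 285; python3 foot.py;python3 -c "
from h import *
im=save('scene','scene10.png')
cv2.imwrite('pics/scene10c.png',cv2.resize(im[110:210,220:340,::-1],None,fx=6,fy=6,interpolation=cv2.INTER_CUBIC))"
```

```text
14.85 p [534.7  74.5 298.5] zaxis [-0.0103 -0.0108 -0.9999] xax [ 0.213  0.977 -0.013] F [-0.3 -0.1 -0.9] w 39.7
tool delta mm [119.4  80.8  11.3]
foot [533.4  73.2 176.3] to centre, tool [-2.  -1.3  0. ]
```

View pics/scene10c.png

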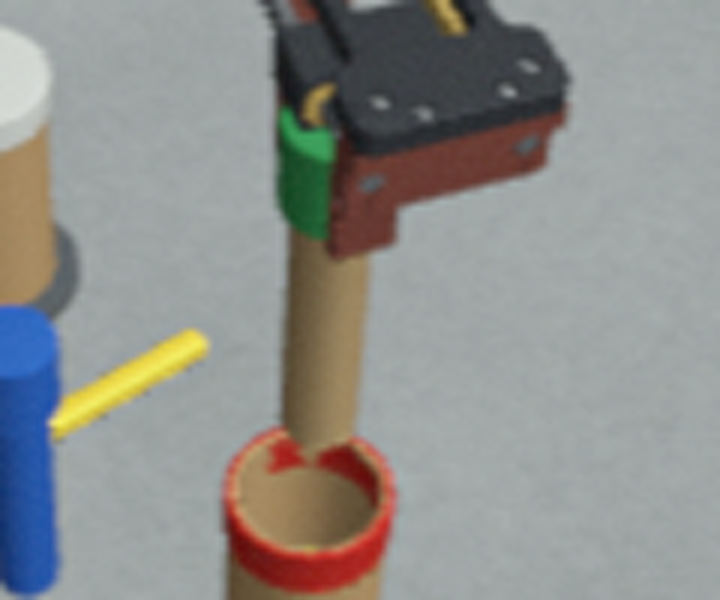

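The wheel is down out of sight, and the rod foot is clear above the collar. Now back to the holder.

{"name": "arm_command", "arguments": {"increments": [[[1.2, 0.8, 0], 0], [[1.5, 1, 0], 0], [[1.5, 1, 0], 0], [[1.5, 1, 0], 0], [[1.5, 1, 0], 0], [[1.5, 1, 0], 0], [[1.5, 1, 0], 0], [[1, 0.7, 0], 0], [[0.3, 0.2, 0], 0], [[0, 0, 0], 0], [[0, 0, 0], 0]]}}

```text
t: 16.0
ee_pos: [639.6, 179.2, 287.6]
orientation: [-2.444, -1.968, 0.036]
ft_force: [0.3, 0.3, -1.8]
width: 39.3
```

```bash
sed -i 's/531.7,71.5/638.7,173.5/' foot.py; python3 go.py; python3 foot.py;python3 -c "
from h import *
save('wrist','wrist11.png')
im=save('scene','scene11.png')
cv2.imwrite('pics/scene11c.png',cv2.resize(im[160:290,190:330,::-1],None,fx=4.5,fy=4.5,interpolation=cv2.INTER_CUBIC))"
```

```text
16.0 p [639.6 179.2 287.6] zaxis [-0.0202 -0.0119 -0.9997] xax [ 0.213  0.977 -0.016] F [ 0.3  0.3 -1.8] w 39.3
foot [637.2 177.7 165.4] to centre, tool [-3.8  2.4  0. ]
```

View pics/scene11c.png

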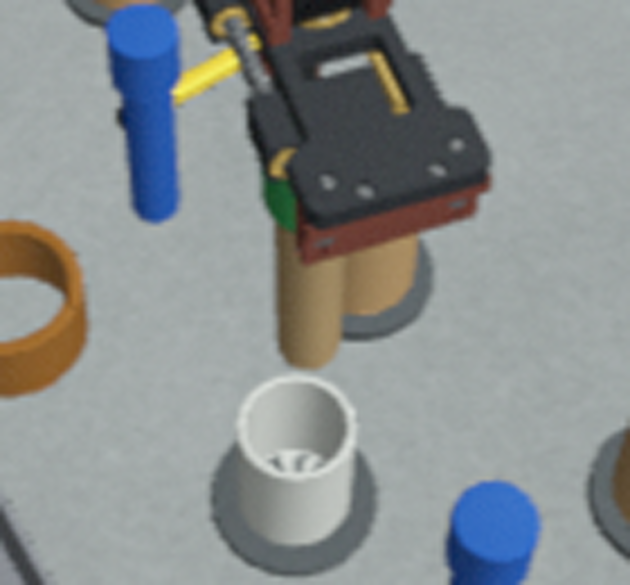

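View pics/wrist11.png

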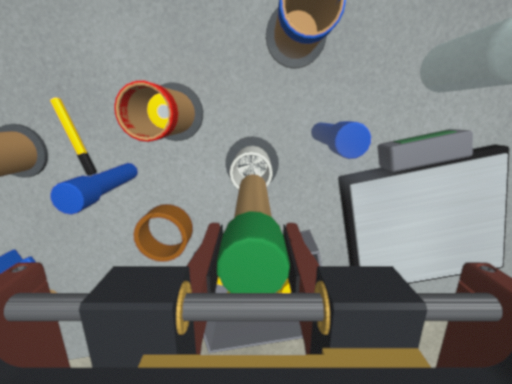

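{"name": "arm_command", "arguments": {"increments": [[[-0.2, 0.1, 0.8], 0], [[-0.2, 0.1, 0.8], 0], [[0, 0, 0.8], 0], [[0, 0, 0.8], 0], [[0, 0, 0.8], 0], [[0, 0, 0.8], 0], [[0, 0, 0.8], 0], [[0, 0, 0.6], 0], [[0, 0, 0], 0], [[0, 0, 0], 0]]}}

```text
t: 17.1
ee_pos: [638.1, 171.9, 219.8]
orientation: [-2.445, -1.966, 0.038]
ft_force: [-1.2, 0.7, -0.9]
width: 39.8
```

```bash
python3 go.py; python3 foot.py;python3 -c "
from h import *
im=save('scene','scene12.png')
cv2.imwrite('pics/scene12c.png',cv2.resize(im[160:290,190:330,::-1],None,fx=4.5,fy=4.5,interpolation=cv2.INTER_CUBIC))"
```

```text
17.1 p [638.1 171.9 219.8] zaxis [-0.0214 -0.0123 -0.9997] xax [ 0.215  0.977 -0.017] F [-1.2  0.7 -0.9] w 39.8
foot [635.5 170.4  97.7] to centre, tool [ 3.7  2.5 -0.1]
```

View pics/scene12c.png

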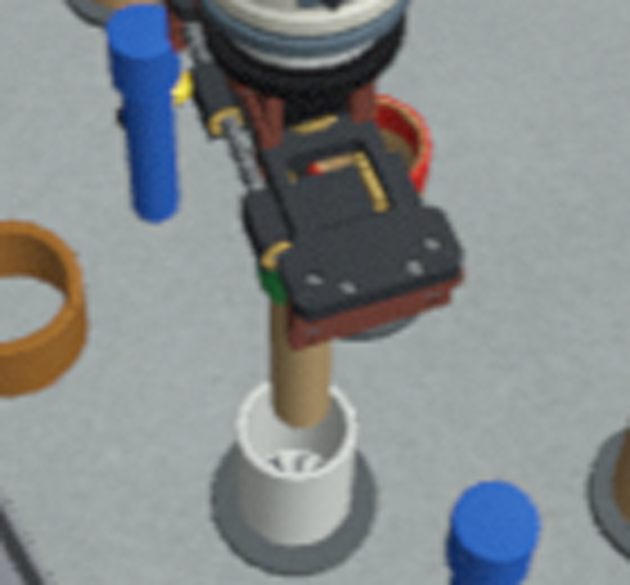

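{"name": "arm_command", "arguments": {"increments": [[[0.25, 0.15, 0], 0], [[0, 0, 0], 0], [[0, 0, 0.6], 0], [[0, 0, 0.6], 0], [[0, 0, 0.6], 0], [[0, 0, 0.6], 0], [[0, 0, 0.6], 0], [[0, 0, 0.6], 0], [[0, 0, 0], 0]]}}

```text
t: 18.05
ee_pos: [639.7, 173.8, 181.2]
orientation: [-2.446, -1.966, 0.037]
ft_force: [-0.9, -0.3, -1.4]
width: 39.4
```

```bash
python3 go.py; python3 foot.py
```

```text
18.05 p [639.7 173.8 181.2] zaxis [-0.0204 -0.012  -0.9997] xax [ 0.215  0.977 -0.016] F [-0.9 -0.3 -1.4] w 39.4
foot [637.2 172.4  59.1] to centre, tool [ 1.4  1.2 -0. ]
```

{"name": "arm_command", "arguments": {"increments": [[[0, 0, 0.6], 0], [[0, 0, 0.6], 0], [[0, 0, 0.6], 0], [[0, 0, 0.6], 0], [[0, 0, 0.6], 0], [[0, 0, 0.6], 0], [[0, 0, 0.5], 0], [[0, 0, 0], 0]]}}

```text
t: 18.85
ee_pos: [638.9, 173.3, 136.4]
orientation: [-2.446, -1.966, 0.037]
ft_force: [-0.0, -0.7, -0.9]
width: 39.7
```

```bash
python3 go.py; python3 foot.py
```

```text
18.85 p [638.9 173.3 136.4] zaxis [-0.0204 -0.0121 -0.9997] xax [ 0.215  0.977 -0.016] F [-0.  -0.7 -0.9] w 39.7
foot [636.4 171.8  14.3] to centre, tool [ 2.1  1.9 -0.1]
```

{"name": "arm_command", "arguments": {"increments": [[[0, 0, 0.3], 0], [[0, 0, 0.25], 0], [[0, 0, 0.15], 0]]}}

```text
t: 19.15
ee_pos: [639.5, 173.4, 130.0]
orientation: [-2.446, -1.967, 0.035]
ft_force: [-1.6, -1.8, 10.3]
width: 39.8
```

```bash
python3 go.py; python3 foot.py
```

```text
19.15 p [639.5 173.4 130. ] zaxis [-0.0188 -0.0118 -0.9998] xax [ 0.215  0.977 -0.016] F [-1.6 -1.8 10.3] w 39.8
foot [637.2 171.9   7.8] to centre, tool [ 1.9  1.1 -0. ]
```

The rod is seated on the holder floor (130.0 against 130.2 at the grasp). Ease off and release.

{"name": "arm_command", "arguments": {"increments": [[[0, 0, -0.05], 0], [[0, 0, 0], 0], [[0, 0, 0], 0]]}}

```text
t: 19.45
ee_pos: [640.0, 173.5, 131.1]
orientation: [-2.447, -1.967, 0.033]
ft_force: [0.6, 0.3, -1.0]
width: 39.7
```

{"name": "arm_command", "arguments": {"increments": [[[0, 0, 0], 0], [[0, 0, 0], 0], [[0, 0, 0], 0], [[0, 0, 0], 0], [[0, 0, 0], 0], [[0, 0, 0], 0], [[0, 0, 0], 0], [[0, 0, 0], 0]], "gripper": 1}}

```text
t: 20.25
ee_pos: [640.4, 173.6, 131.6]
orientation: [-2.447, -1.967, 0.031]
ft_force: [0.4, -0.0, -0.8]
width: 87.8
```

```bash
python3 go.py; python3 -c "
from h import *
save('wrist','wrist13.png')"
```

```text
20.25 p [640.4 173.6 131.6] zaxis [-0.0165 -0.0111 -0.9998] xax [ 0.215  0.977 -0.014] F [ 0.4 -0.  -0.8] w 87.8
```

View pics/wrist13.png

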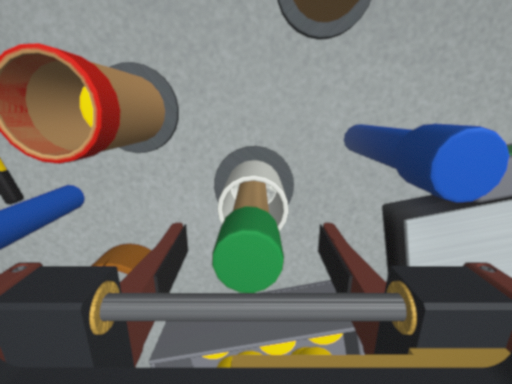

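The fingers are open and clear of the knob, and the rod stands in the holder. I'll rise straight up.

{"name": "arm_command", "arguments": {"increments": [[[0, 0, -0.8], 0], [[0, 0, -0.8], 0], [[0, 0, -0.8], 0], [[0, 0, -0.8], 0], [[0, 0, -0.8], 0], [[0, 0, -0.8], 0], [[0, 0, -1.2], 0], [[0, 0, -1.2], 0], [[0, 0, -1.2], 0], [[0, 0, -1.2], 0], [[0, 0, -1.2], 0], [[0, 0, -1.2], 0], [[0, 0, -1.2], 0], [[0, 0, -1.2], 0], [[0, 0, 0], 0]]}}

```text
t: 21.8
ee_pos: [643.8, 175.6, 291.3]
orientation: [2.448, 1.968, -0.025]
ft_force: [0.6, 0.6, 0.2]
width: 87.8
```

```bash
python3 go.py
python3 - <<'E'
from h import *
o=get_obs(); im=save('wrist','wrist14.png')
cv2.imwrite('pics/w14c.png',cv2.resize(im[60:300,110:370,::-1],None,fx=2.5,fy=2.5,interpolation=cv2.INTER_CUBIC))
im=save('scene','scene14.png')
E
```

```text
21.8 p [643.8 175.6 291.3] zaxis [-0.0124 -0.0101 -0.9999] xax [ 0.215  0.977 -0.013] F [0.6 0.6 0.2] w 87.8
```

View pics/w14c.png

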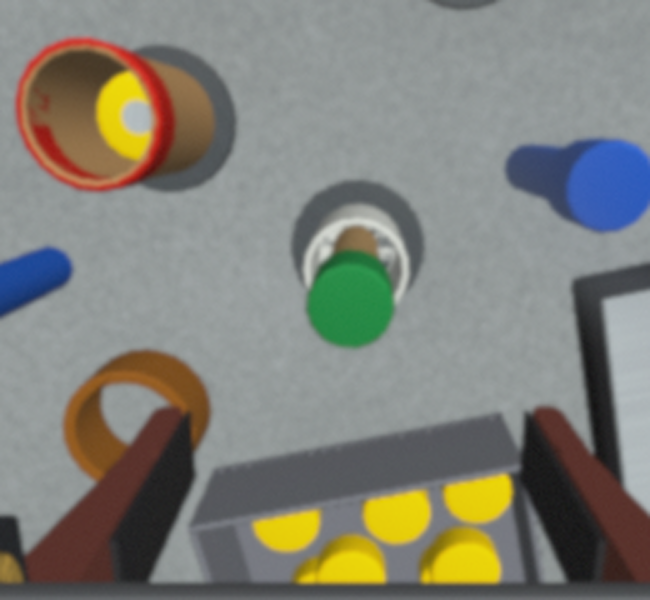

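View pics/scene14.png

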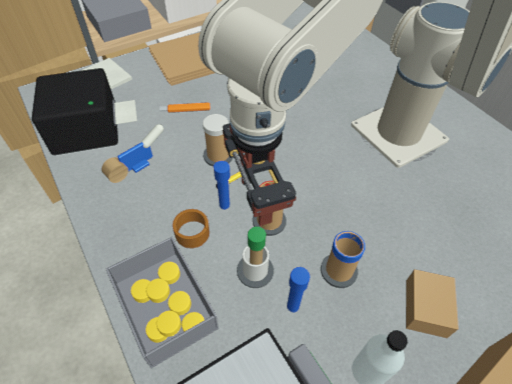

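The rod stands in its holder with its knob at (257,240) in the scene view. The wheel sits deep in the red tube. I'll check its depth from the hub pixel and then hand in.

Run:
```python
from h import *
o=get_obs(); p,r=o['ee_pos'],o['orientation']
W=lambda x,y:(110+(x+.5)/2.5-.5,60+(y+.5)/2.5-.5)
for z in (50,60,70,80,115): print('hub',z,backw(W(138,117),z,p,r).round(1))
print('rim',backw(W(95,114),130,p,r).round(1),'knob',backw(W(350,304),168,p,r).round(1),'hrim',backw(W(356,263),83,p,r).round(1))
print(o['t'],o['ft_force'].round(1))
```

```text
hub 50 [529.9  68.   50. ]
hub 60 [530.8  71.1  60. ]
hub 70 [531.7  74.3  70. ]
hub 80 [532.6  77.4  80. ]
hub 115 [535.8  88.5 115. ]
rim [531.6  74.2 130. ] knob [635.4 172.4 168. ] hrim [633.7 174.   83. ]
21.9 [ 0.4 -0.5 -0.1]
```

The hub lies on the tube's axis (531.7, 71.5) at z = 60, so the wheel is fully home. Handing in.

```bash
python3 -c "
from workcell import *
print(close_job())"
```

```text
the job is handed in; nothing more can be done
None
```

The job is done and handed in at about 22 s of the 64 s allowed. I took the green-knobbed rod from its white holder and pushed the wheel down the red-collared tube. After pressing it against the stop, I stood the rod back in the holder, released it and rose clear.

- **Push:** the wheel slid at about 6 N net. It stopped hard with the rod's foot at z = 59.6 mm (60 expected), where I pressed with 28 N and then 17 N. The highest wrist force I read was 28 N.
- **Wheel home:** in the last wrist picture the wheel's hub lies on the tube's axis at z of about 60 mm, as it should when fully home. Only the rod touched it; the fingers stayed about 50 mm above the rim.
- **Rod returned:** it seated on the holder floor at z = 7.8 mm (8 expected). The pictures show it upright with the open gripper about 120 mm above it.

The checks disagreed in two small ways. The tool leaned about 1° during the moves, which was well inside the clearances. The last camera fixes of the holder rim and the knob were up to 5 mm off the earlier ones, and my first scene-camera fix of the tube rim was 7–8 mm off because I misread its centre; other fixes corrected it.

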